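# Snug an adjustable wrench on an air outlet's locknut and tighten it one flat

## Task

The locknut of the bench-top air outlet is loose, and the adjustable wrench lies around it with its jaw still too wide. Roll the wrench's worm, without forcing the jaw itself, until the jaw is snug on the nut, then swing the handle to tighten the nut one flat, a sixth of a turn clockwise seen from above. Leave the wrench lying snug on the nut, let go of it, and leave the other things on the bench where they are.

Things in the scene. Friction and masses are not known exactly. Their poses are not given: they have to be found in the camera images.
- outlet: Nickel-plated bench-top air outlet (bulkhead union), fixed. Its flange, 44 mm across, 4 mm thick, lies on the bench; on it the hex locknut; a threaded stem, 16 mm across, rises through the nut to a push-in top, 17 mm across, whose white plug ends 46 mm above the bench. Origin: on the stem's axis at the bench surface, z up (the nut's turning axis).
- nut (a joint): Hex locknut, 24 mm across flats (27.7 over corners), 4 to 15 mm above the bench, turning on the outlet's axis. Value in rad, 0 at the start, growing clockwise seen from above (tightening); one flat is 1.047. Steady friction of about 0.3 N m; it stays where it is left. At 0 two flats are square to the outlet's y axis.
- nut_seat (a point): Point on the nut's axis at the nut's underside, on top of the flange, 4 mm above the bench.
- wrench: Adjustable wrench, 250 mm, 0.4 to 0.6 kg, loose, level: chromed head (15 mm thick, top 19 mm above the bench) on the outlet's flange, rubber handle on the bench. Origin: nut axis once snug, underside of the head. x: out of the mouth, away from the handle; z up. Fixed jaw face y = -12 mm, throat x = -15. The handle runs from (-40, 2) mm at 15 degrees to -x, towards +y, for 197 mm.
- jaw: Moving jaw, a chromed block 30 mm long, 15 mm thick, on the mouth's +y side. Origin: on its flat gripping face, at half thickness. It slides along the wrench's y; the opening is its y in the wrench's frame + 12 mm: 29 to 32 mm at the start, 24 mm (y = 12 mm) when snug. The worm drives and locks it: pushed by itself it holds to about 30 N. Too wide, the wrench just spins round the nut.
- worm (a joint): Worm: knurled steel roller, 19 mm across, 20 mm long, axis along the wrench's y, in the head's window. In rad, growing as its top is rolled towards the nut (wrench +x), which closes the jaw 0.7 mm per rad: opening = 32 mm - 0.7 mm x value, snug at 11.4, stopping near 12. It takes 2.3 N along its top: press a fingertip down with 7 to 12 N and stroke. Past snug the finger slips.
- worm_top (a point): Top of the worm at mid length, 2 mm proud of the head's face, 21 mm above the bench, at x = -40, y = 4, z = 17 mm in the wrench's frame. 10 mm of stroke rolls it 1.05 rad; the outlet's stem stands 31 mm ahead of it, which limits a stroke to about 25 mm; so it takes several strokes towards the nut, lifting between them.
- grip (a point): Middle of the handle's black rubber sleeve, 11.5 mm above the bench, at x = -166, y = 36 mm in the wrench's frame, 169 mm from the nut's axis. The sleeve, 28 mm wide (31 at its ends), 23 mm thick, 133 mm long, lies along the handle on the bench; it can be pinched across from above. Swung clockwise seen from above about the nut's axis it tightens.
- microplate: Bystander: a white 96-well plate, 128 x 86 x 14 mm. Origin under its centre.
- dish: Bystander: a clear glass dish, diameter 90 mm, 18 mm high. Origin under its centre.
- cap: Bystander: a black round screw cap lying open side up, diameter 42 mm, 16 mm high. Origin under its centre.
- spatula: Bystander: a white plastic spoon-ended lab spatula, 190 mm long, lying flat. Origin at its middle.

How it is judged (in metres and radians):
On the way, in this order (a step that is already met when the one before it is completed fails the run):
1. the jaw is closed snugly on the nut, the nut not yet turned (y of jaw in the frame of wrench below 0.0132 m and distance between wrench and nut_seat below 0.008 m and value of joint nut between -0.15 and 0.15 rad), for 0.2 s.
2. the nut is turned one flat clockwise with the wrench snug on it (y of jaw in the frame of wrench below 0.0135 m and distance between wrench and nut_seat below 0.008 m and value of joint nut between 0.785 and 1.309 rad), for 0.2 s.
At the end, for the whole second after the job is handed in: The nut has turned clockwise one flat (60 degrees, give or take 15); the jaw was snug before the nut had turned 9 degrees and still is (opening under 25.5 mm on the 24 mm nut, wrench within 8 mm of its place on it); the wrench lies flat, still and released (all of step 2 and angle between wrench's own z axis and vertical below 0.06 rad and linear speed of wrench below 0.02 m/s); the robot touches nothing.
It fails at once if the moving jaw is forced directly (over 20 N from the fingers) (contact force between the fingers and jaw above 20 N).
It fails at once if a bystander is shifted by more than 25 mm (distance of any of microplate, dish, cap, spatula from where it was at the start of the episode above 0.025 m).
It also fails if it takes over 64 s, if anything falls off the work surface, if the arm or the gripper's body presses on something with over 40 N, if the wrist force passes 120 N, or if a joint passes its speed limit or range.

## Robot

A 6-joint arm with a two-finger parallel gripper is mounted at the origin on the work surface. World frame = base frame: x ahead of the robot, y to its left, z up, the work surface at z = 0. Lengths are in mm, angles in rad, forces in N, time in s.
With the tool pointing down it reaches from about 400 to 925 mm from the base axis. Payload 12.5 kg.
Tool frame: the origin (TCP) lies between the finger pads; the fingertips stand 11 mm ahead of it and the grasp point (between the pads) lies 8 mm behind it (env.tip_extent is the distance from the TCP to the fingertips, in mm); x points along the fingers, z is the direction in which the jaws open and shut, and the axes are right-handed (so a half turn about x gives the same grasp; the last joint's range is limited). The gripper opens to 95 mm and grips with 3 to 60 N. Pads are 20 mm wide; open, the fingers measure 119 mm over their backs; the gripper's body (75 mm by 180 mm) begins 59 mm behind the grasp point.
Start: joints at [-1.352, 0.491, 1.559, -0, 1.092, -0.106], TCP at [199.472, -592.331, 225.661] pointing down, gripper open.
Joint ranges: [-3.1, 3.1], [-0.84, 2.19], [0.05, 2.79], [-1.13, 4.28], [0.06, 2.93], [-2.69, 2.69]. Speed limits (rad/s): [2.22, 2.22, 2.79, 3.14, 3.14, 3.14].

## Interface

Orientations are given as [roll, pitch, yaw] about the fixed x, y, z axes, in that order (R = Rz(yaw) Ry(pitch) Rx(roll)).
In Python, from cell import status, imaging, env gives the robot as it stands. The module is installed in compiled form; this text tells all that it offers.
- The arm moves only by the tool apply_moves, never from a script. Its argument "increments" is a list of rows, each a list of 5 numbers: the closure, from 0 (fully open) to 1 (shut), then the shift along the tool's x, y, z in mm, then the turn about the tool's x in degrees. A call has 1 to 10 rows; each row shifts and turns the commanded pose from where the row before left it, along the tool's axes as they then stand; what a row does not reach is not made up. A row lasts 1/10 s, in which the tool goes at most 50 mm and 8.59 degrees, less where a joint would pass 70% of its speed; a pose out of reach is approached as far as the arm can. A call with a gripper value outside its range is refused whole. The fingers move at their own pace and stop on an object; the grip force is fixed at half the most. Time passes only in rows, so rows that do not move let the fingers close. It gives the time, the measured TCP pose, the force and the opening at its end, in the units of the state.
- status.state(): the state, without advancing time (a new reading comes with each control period).
- imaging.read_camera(name): name is "scene" or "top"; returns a dict with "pixels" (384x512x3 uint8, red, green, blue), "fovy" (degrees; the focal length in pixels is half the picture's height over the tangent of half this angle, whatever the lens; pixels are square), "cx", "cy" (the principal point, pixels), "R" (3x3) and "t" (3): a world point X has camera coordinates R X + t. Camera axes: x right, y down, z forward; pixel columns grow to the right and rows downward; lengths in mm; the calibration is good to about 2 mm. A picture is of the moment at which its call begins. There is no depth.
- env.job_done(): hands the job in, once; it reports no verdict.
The state is a dict: "t": time; "joints": joint angles; "qvel": joint speeds; "tau": joint torques, N m; "eef_pos": TCP position; "tcp_rot": TCP orientation; "ft_force": force on the tool from outside, world axes, zero at the start; "moment": the same for the moment, N m; "opening": opening from 0.0 (shut) to 1.0 (fully open).
Only numpy, scipy, OpenCV 4.12 (cv2) and the standard library are available. Lean on these libraries where they do the work, as an engineer would, in place of code of your own. Each camera call takes 0.05 s, during which the arm holds its last target. There are 200 camera calls.

## Working session

There is one attempt and no reset: what is moved stays moved. The work goes in short steps, Python scripts to look and compute and a tool call to move; the robot and the scene stay as the last step left them, time stands still between calls to the robot, and variables do not carry over. Pictures are saved under pics/ and viewed, about 8 in all and at most 12, crops included, and the job is handed in when it is done.

Besides the shell and the picture viewer there is one more tool, called after "Call:" in YAML: its name, and indented under it one key for each argument. apply_moves: Moves the arm, as the interface text tells. Its arguments: {"type":"object","properties":{"increments":{"type":"array"}},"required":["increments"]}

```bash
mkdir -p pics
cat > h.py <<'E'
import numpy as np, cv2
from cell import status, imaging, env
def cam(n,save=None):
    c=imaging.read_camera(n)
    if save: cv2.imwrite('pics/'+save,c['pixels'][:,:,::-1])
    return c
def f(c): return c['pixels'].shape[0]/2/np.tan(np.radians(c['fovy'])/2)
def ray(c,u,v,z):
    R=np.array(c['R']);t=np.array(c['t'])
    d=R.T@np.array([(u-c['cx'])/f(c),(v-c['cy'])/f(c),1]);o=-R.T@t
    return o+d*(z-o[2])/d[2]
def proj(c,X):
    p=np.array(c['R'])@np.array(X)+np.array(c['t']);return p[:2]/p[2]*f(c)+[c['cx'],c['cy']]
E
python3 - <<'E'
from h import *
a=cam('scene','s0.png');b=cam('top','t0.png')
for c in(a,b):print(c['fovy'],c['cx'],c['cy'],-np.array(c['R']).T@np.array(c['t']),np.round(c['R'],3).tolist())
print(status.state())
E
```

```text
44.5164959726542 257.102876235612 188.71175828693447 [1044.54410957  909.46488941  812.19001486] [[-0.877, 0.481, -0.006], [0.29, 0.519, -0.804], [-0.384, -0.707, -0.594]]
56.03546841799863 253.0093613366835 192.03877062871524 [435.75547906 -11.7676741  987.8968562 ] [[-0.012, -1.0, -0.015], [-0.992, 0.014, -0.125], [0.125, 0.013, -0.992]]
{'t': 0.1, 'joints': array([-1.35157996e+00,  4.91496596e-01,  1.55938013e+00, -1.87390094e-05,
        1.09170113e+00, -1.05595359e-01]), 'qvel': array([-0.00058572, -0.00120826, -0.00046202,  0.00154166, -0.00052668,
        0.00121475]), 'tau': array([ 2.41933529e-03, -6.13625908e+01, -2.58604360e+01,  6.94126287e-02,
        4.70838184e-02, -6.68257121e-05]), 'eef_pos': array([ 199.43274255, -592.11552881,  225.12473163]), 'tcp_rot': array([3.05286601, 1.56981098, 1.80689005]), 'ft_force': array([ 0.08064731,  0.280125  , -0.97872484]), 'moment': array([-0.00778478, -0.00360198, -0.03487088]), 'opening': 0.999658237424502}
```

View pics/t0.png

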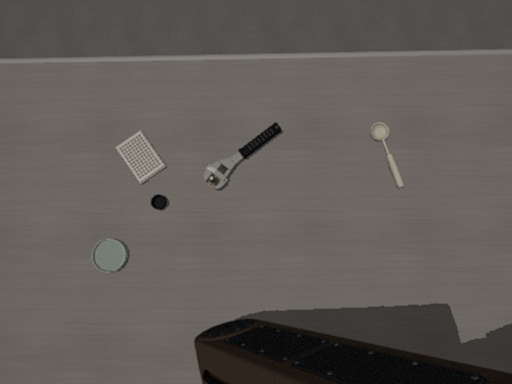

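View pics/s0.png

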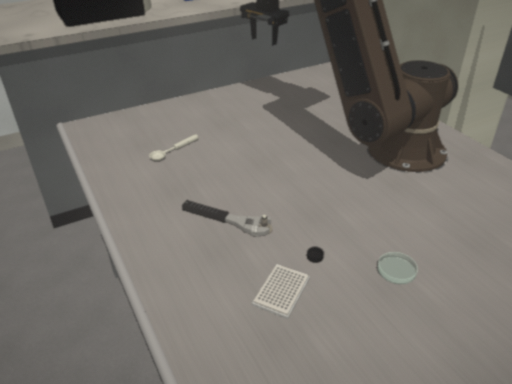

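```bash
python3 - <<'E'
from h import *
b=cam('top');a=cam('scene')
def handle(c,box,z):
    x0,y0,x1,y1=box
    g=c['pixels'][y0:y1,x0:x1].max(2)
    m=(g<55).astype(np.uint8)
    n,l,s,ce=cv2.connectedComponentsWithStats(m)
    i=1+np.argmax(s[1:,4]);ys,xs=np.where(l==i)
    P=np.array([ray(c,x+x0,y+y0,z)[:2] for x,y in zip(xs,ys)],np.float32)
    r=cv2.minAreaRect(P);print(s[i],'rect',r, 'mean',P.mean(0))
    d=np.linalg.svd(P-P.mean(0),full_matrices=0)[2][0];print('dir',d,np.degrees(np.arctan2(d[1],d[0])))
handle(b,(230,110,300,170),14)
handle(a,(170,190,240,230),14)
for c,box,n in((b,(185,110,295,195),'t1'),(a,(175,190,285,245),'s1')):
    x0,y0,x1,y1=box
    cv2.imwrite(f'pics/{n}.png',cv2.resize(c['pixels'][y0:y1,x0:x1,::-1],None,fx=7,fy=7,interpolation=cv2.INTER_CUBIC))
E
python3 - <<'E'
import cv2,numpy as np
t=cv2.imread('pics/t1.png');s=cv2.imread('pics/s1.png')
t=t[20*7:,:]  # rows 130..195
t=cv2.resize(t,None,fx=.6,fy=.6);s=cv2.resize(s,None,fx=.8,fy=.8)
w=max(t.shape[1],s.shape[1])
pad=lambda i:cv2.copyMakeBorder(i,0,0,0,w-i.shape[1],0)
cv2.imwrite('pics/c1.png',np.vstack([pad(t),pad(s)]))
E
```

```text
[  9  13  43  37 515] rect ((701.33935546875, -18.976394653320312), (31.997234344482422, 135.03994750976562), 36.488182067871094) mean [702.04846  -19.599709]
dir [-0.60726374  0.79450035] 127.391914
[24 21  1  1  1] rect ((726.0267944335938, -33.888336181640625), (0.0, 0.0), 0.0) mean [726.0268   -33.888336]
dir [1. 0.] 0.0
```

View pics/t1.png

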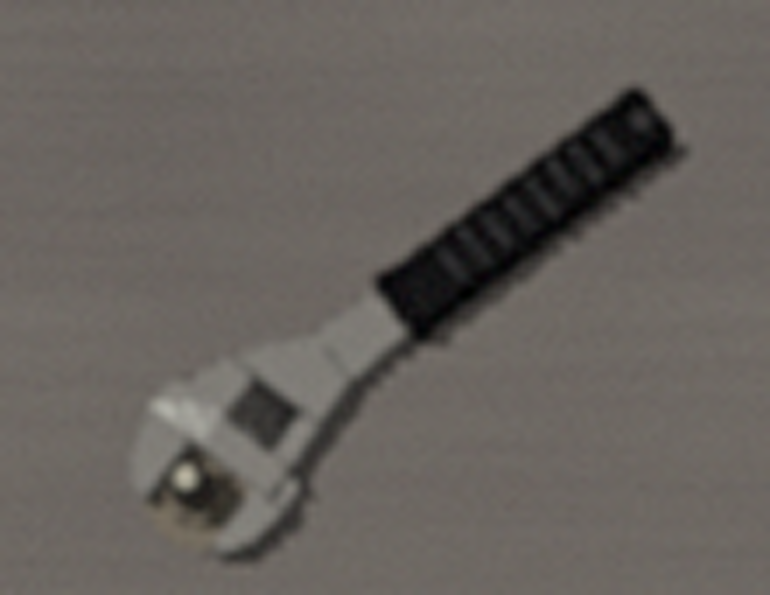

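View pics/s1.png

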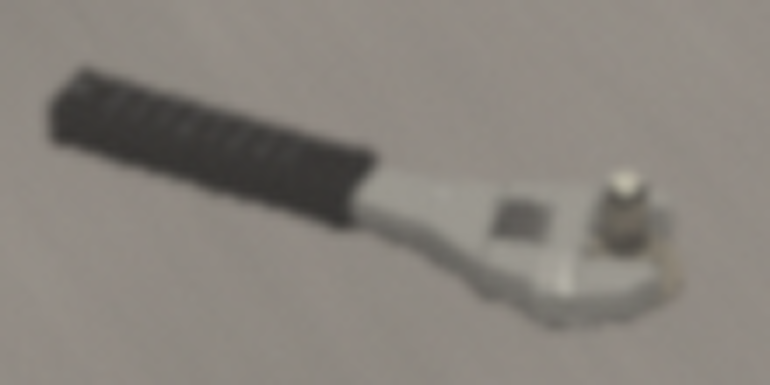

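Run:
```python
from h import *
from scipy.optimize import least_squares
b=cam('top');a=cam('scene')
def pt(uv,o):return (np.array(uv)+.5)/7-.5+np.array(o)
ob=(185,110);oa=(175,190)
def tri(ub,ua):
    r=lambda X:np.r_[proj(b,X)-ub,proj(a,X)-ua]
    s=least_squares(r,[600,0,20]);return s.x,s.fun
for n,u,v,z in(('plug',(187,473),(626,182),46),('worm',(263,412),(522,219),21)):
    ub,ua=pt(u,ob),pt(v,oa);print(n,ray(b,*ub,z),ray(a,*ua,z),tri(ub,ua))
# sleeve top corners in top view
for z in(11.5,23):print('corn',z,[np.round(ray(b,*pt(u,ob),z)[:2],1).tolist() for u in((380,285),(418,337),(636,88),(676,132))])
for z in(11.5,23):print('corn sc',z,[np.round(ray(a,*pt(u,oa),z)[:2],1).tolist() for u in((375,158),(85,70),(52,107),(352,190))])
```

```text
plug [595.78661613 110.64871014  46.        ] [589.83669404 108.12335974  46.        ] (array([593.52937602, 111.13278951,  49.89279307]), array([-0.37598834,  0.60246585, -0.68021756, -0.0641603 ]))
worm [623.6773213   84.29316524  21.        ] [619.22923164  81.85456295  21.        ] (array([621.9330473 ,  84.62420652,  24.36067499]), array([-0.2437752 ,  0.39872876, -0.44160409, -0.05386497]))
corn 11.5 [[675.9, 38.8], [654.7, 24.0], [754.7, -64.0], [736.3, -79.5]]
corn 23 [[673.1, 38.2], [652.1, 23.5], [750.9, -63.4], [732.8, -78.7]]
corn sc 11.5 [[646.6, 12.5], [723.3, -93.6], [743.6, -77.7], [662.6, 25.5]]
corn sc 23 [[652.3, 25.4], [727.9, -79.2], [747.9, -63.5], [668.1, 38.2]]
```

```bash
cat >> h.py <<'E'
from scipy.spatial.transform import Rotation as Ro
def go(X,zaz=None):
    """print tool-frame shift to TCP target X (mm) and turn to bring tool z to azimuth zaz"""
    s=status.state();R=Ro.from_euler('xyz',s['tcp_rot']).as_matrix();p=np.array(s['eef_pos'])
    az=np.degrees(np.arctan2(R[1,2],R[0,2]))
    print('t',round(s['t'],2),'p',p.round(1),'F',np.round(s['ft_force'],1),'x',R[:,0].round(3),'y',R[:,1].round(3),'z az',az.round(1),'q6',s['joints'][5].round(2),'open',round(s['opening'],3))
    if X is not None: print('shift now-frame',(R.T@(np.array(X)-p)).round(1))
    if zaz is not None:
        # turn about tool x by +d: z -> R rot_x(d) z
        d=(az-zaz+180)%360-180; print('turn deg',round(d,1),'(check az',end=' ')
        R2=R@Ro.from_euler('x',d,degrees=True).as_matrix();print(np.degrees(np.arctan2(R2[1,2],R2[0,2])).round(1),')')
        if X is not None: print('shift after turn',(R2.T@(np.array(X)-p)).round(1))
E
python3 -c "
from h import *
go([628,77.5,70],52.4); go([628,77.5,70],-127.6)"
```

```text
t 0.3 p [ 199.4 -592.3  225.4] F [-0.6  0.  -0.8] x [-0.  0. -1.] y [0.948 0.319 0.   ] z az -71.4 q6 -0.11 open 1.001
shift now-frame [ 155.6  619.9 -497.9]
turn deg -123.8 (check az 52.4 )
shift after turn [155.6  69.1 792.1]
t 0.3 p [ 199.4 -592.3  225.4] F [-0.6  0.  -0.8] x [-0.  0. -1.] y [0.948 0.319 0.   ] z az -71.4 q6 -0.11 open 1.001
shift now-frame [ 155.6  619.9 -497.9]
turn deg 56.2 (check az -127.6 )
shift after turn [ 155.6  -69.1 -792.1]
```

Call:
apply_moves:
  increments:
    - [1, 0, 31, -24.9, 0]
    - [1, 0, 31, -24.9, 0]
    - [1, 0, 31, -24.9, 0]
    - [1, 0, 31, -24.9, 0]
    - [1, 0, 31, -24.9, 0]
    - [1, 0, 31, -24.9, 0]
    - [1, 0, 31, -24.9, 0]
    - [1, 0, 31, -24.9, 0]
    - [1, 0, 31, -24.9, 0]
    - [1, 0, 31, -24.9, 0]

```text
t: 1.3
eef_pos: [414.5, -256.0, 225.8]
tcp_rot: [0.464, 1.57, -0.782]
ft_force: [0.5, -0.4, 0.0]
opening: 0.214
```

Call:
apply_moves:
  increments:
    - [1, 0, 31, -24.9, 0]
    - [1, 0, 31, -24.9, 0]
    - [1, 0, 31, -24.9, 0]
    - [1, 0, 31, -24.9, 0]
    - [1, 0, 31, -24.9, 0]
    - [1, 0, 31, -24.9, 0]
    - [1, 0, 31, -24.9, 0]
    - [1, 0, 31, -24.9, 0]
    - [1, 0, 31, -24.9, 0]
    - [1, 0, 31, -24.9, 0]

```text
t: 2.3
eef_pos: [628.8, 79.1, 225.6]
tcp_rot: [0.299, 1.571, -0.947]
ft_force: [-0.6, -0.7, 0.9]
opening: 0.006
```

Call:
apply_moves:
  increments:
    - [1, 0, 0, 0, -8.25]
    - [1, 0, 0, 0, -8.25]
    - [1, 0, 0, 0, -8.25]
    - [1, 0, 0, 0, -8.25]
    - [1, 0, 0, 0, -8.25]
    - [1, 0, 0, 0, -8.25]
    - [1, 0, 0, 0, -8.25]
    - [1, 0, 0, 0, -8.25]
    - [1, 0, 0, 0, -8.25]
    - [1, 0, 0, 0, -8.25]

```text
t: 3.3
eef_pos: [628.1, 77.5, 225.5]
tcp_rot: [-2.822, 1.571, -2.622]
ft_force: [-0.4, 0.1, 0.4]
opening: 0.004
```

Call:
apply_moves:
  increments:
    - [1, 0, 0, 0, -8.25]
    - [1, 0, 0, 0, -8.25]
    - [1, 0, 0, 0, -8.25]
    - [1, 0, 0, 0, -8.25]
    - [1, 0, 0, 0, -8.25]
    - [1, 0, 0, 0, 0]
    - [1, 0, 0, 0, 0]

```text
t: 4.0
eef_pos: [628.1, 77.5, 225.6]
tcp_rot: [-2.983, 1.571, -2.074]
ft_force: [0.2, -0.3, -0.2]
opening: 0.003
```

```bash
python3 -c "
from h import *
go([627.5,77.8,50],52.4)"
```

```text
t 4.0 p [628.1  77.5 225.6] F [ 0.2 -0.3 -0.2] x [-0. -0. -1.] y [-0.789  0.614 -0.   ] z az 52.1 q6 -0.89 open 0.003
shift now-frame [ 1.756e+02  7.000e-01 -1.000e-01]
turn deg -0.3 (check az 52.4 )
shift after turn [ 1.756e+02  7.000e-01 -1.000e-01]
```

Call:
apply_moves:
  increments:
    - [1, 30, 0, 0, 0]
    - [1, 40, 0, 0, 0]
    - [1, 40, 0, 0, 0]
    - [1, 40, 0, 0, 0]
    - [1, 25, 0, 0, 0]
    - [1, 10, 0, 0, 0]
    - [1, 0, 0, 0, 0]
    - [1, 0, 0, 0, 0]

```text
t: 4.8
eef_pos: [628.8, 77.5, 41.8]
tcp_rot: [-0.951, 1.569, -0.039]
ft_force: [-0.1, 0.6, -1.0]
opening: 0.005
```

Run:
```python
from h import *
go(None)
a=cam('scene')
tip=np.array(status.state()['eef_pos'])-[0,0,11];print(proj(a,tip),[proj(a,tip+[0,0,-8.6])])
x0,y0,x1,y1=205,165,295,245
cv2.imwrite('pics/s2.png',cv2.resize(a['pixels'][y0:y1,x0:x1,::-1],None,fx=7,fy=7,interpolation=cv2.INTER_CUBIC))
```

```text
t 4.8 p [628.8  77.5  41.8] F [-0.1  0.6 -1. ] x [ 0.002 -0.    -1.   ] y [-0.791  0.612 -0.001] z az 52.3 q6 -0.89 open 0.005
[244.96172104 218.08125929] [array([245.03171393, 220.6242285 ])]
```

View pics/s2.png

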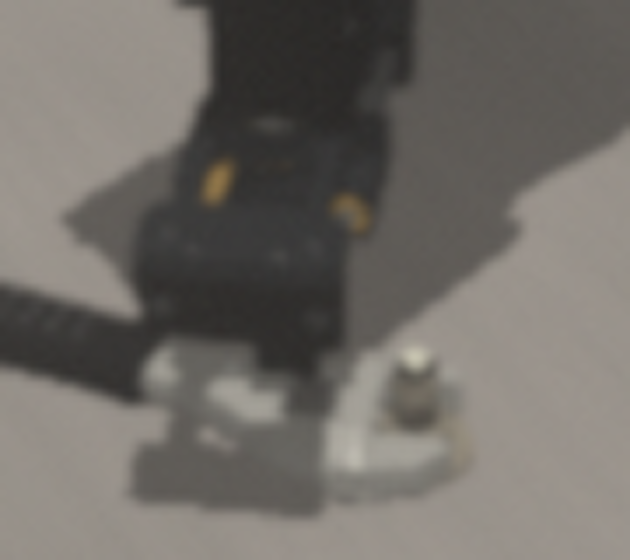

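Call:
apply_moves:
  increments:
    - [1, 4, 0, 0, 0]
    - [1, 3, 0, 0, 0]
    - [1, 2, 0, 0, 0]
    - [1, 0, 0, 0, 0]
    - [1, 0, 0, 0, 0]

```text
t: 5.35
eef_pos: [628.3, 77.5, 32.2]
tcp_rot: [-1.053, 1.57, -0.139]
ft_force: [-0.6, -0.1, 4.3]
opening: 0.006
```

Call:
apply_moves:
  increments:
    - [1, 1, 0, 0, 0]
    - [1, 0, 0, 0, 0]
    - [1, 0, 0, 0, 0]

```text
t: 5.65
eef_pos: [628.4, 77.4, 31.9]
tcp_rot: [-1.027, 1.57, -0.113]
ft_force: [-2.8, -0.4, 12.3]
opening: 0.005
```

Call:
apply_moves:
  increments:
    - [1, 1, 0, 0, 0]
    - [1, 0, 0, 0, 0]
    - [1, 0, 0, 0, 0]

```text
t: 5.95
eef_pos: [628.7, 77.3, 31.7]
tcp_rot: [-1.057, 1.569, -0.143]
ft_force: [-4.6, -1.6, 20.5]
opening: 0.006
```

Call:
apply_moves:
  increments:
    - [1, -1.2, 0, 0, 0]
    - [1, 0, 0, 0, 0]
    - [1, 0, 4, 0, 0]
    - [1, 0, 4, 0, 0]
    - [1, 0, 4, 0, 0]
    - [1, 0, 4, 0, 0]
    - [1, 0, 0, 0, 0]

```text
t: 6.65
eef_pos: [616.1, 87.1, 32.0]
tcp_rot: [-1.084, 1.568, -0.17]
ft_force: [-1.7, -2.0, 10.1]
opening: 0.004
```

```bash
python3 -c "
from h import *
go([628,77.5,32])"
```

```text
t 6.65 p [616.1  87.1  32. ] F [-1.7 -2.  10.1] x [ 0.002 -0.    -1.   ] y [-0.792  0.611 -0.002] z az 52.4 q6 -0.88 open 0.004
shift now-frame [  0.  -15.3  -0.3]
```

Call:
apply_moves:
  increments:
    - [1, -5, 0, 0, 0]
    - [1, 0, -8, 0, 0]
    - [1, 0, -8, 0, 0]
    - [1, 3, 0, 0, 0]
    - [1, 2, 0, 0, 0]
    - [1, 0, 0, 0, 0]
    - [1, 0, 4, 0, 0]
    - [1, 0, 4, 0, 0]

```text
t: 7.45
eef_pos: [622.9, 81.7, 31.9]
tcp_rot: [-1.142, 1.568, -0.228]
ft_force: [1.1, -4.4, 13.4]
opening: 0.004
```

Call:
apply_moves:
  increments:
    - [1, 0, 4, 0, 0]
    - [1, 0, 4, 0, 0]
    - [1, 0, 0, 0, 0]
    - [1, -5, 0, 0, 0]
    - [1, 0, -8, 0, 0]
    - [1, 0, -8, 0, 0]
    - [1, 3, 0, 0, 0]
    - [1, 2, 0, 0, 0]
    - [1, 0, 0, 0, 0]

```text
t: 8.35
eef_pos: [629.1, 76.9, 31.9]
tcp_rot: [-1.168, 1.568, -0.254]
ft_force: [-1.2, -4.0, 15.8]
opening: 0.0
```

Call:
apply_moves:
  increments:
    - [1, 0, 4, 0, 0]
    - [1, 0, 4, 0, 0]
    - [1, 0, 4, 0, 0]
    - [1, 0, 4, 0, 0]
    - [1, 0, 0, 0, 0]
    - [1, -5, 0, 0, 0]
    - [1, 0, -8, 0, 0]
    - [1, 0, -8, 0, 0]

```text
t: 9.15
eef_pos: [628.6, 77.1, 35.5]
tcp_rot: [2.556, 1.571, -2.813]
ft_force: [0.2, 0.1, -0.1]
opening: 0.007
```

Run:
```python
from h import *
go([628,77.5,37])
a=cam('scene')
x0,y0,x1,y1=205,165,295,245
cv2.imwrite('pics/s3.png',cv2.resize(a['pixels'][y0:y1,x0:x1,::-1],None,fx=7,fy=7,interpolation=cv2.INTER_CUBIC))
```

```text
t 9.15 p [628.6  77.1  35.5] F [ 0.2  0.1 -0.1] x [-0. -0. -1.] y [-0.792  0.611  0.   ] z az 52.4 q6 -0.9 open 0.007
shift now-frame [-1.5  0.7 -0.1]
```

View pics/s3.png

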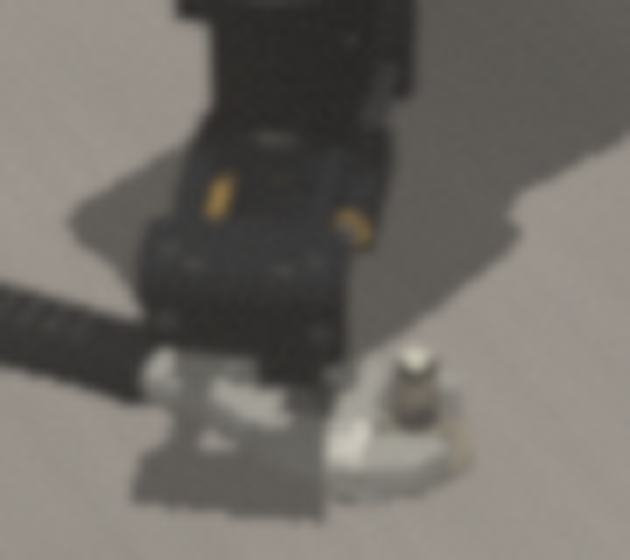

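Call:
apply_moves:
  increments:
    - [1, 3, 0, 0, 0]
    - [1, 1, 0, 0, 0]
    - [1, 0, 0, 0, 0]
    - [1, 0, 0, 0, 0]

```text
t: 9.6
eef_pos: [628.5, 77.1, 32.1]
tcp_rot: [-1.357, 1.57, -0.443]
ft_force: [1.4, -2.8, 6.5]
opening: 0.006
```

Call:
apply_moves:
  increments:
    - [1, 0, 4, 0, 0]
    - [1, 0, 4, 0, 0]
    - [1, 0, 4, 0, 0]
    - [1, 0, 4, 0, 0]
    - [1, 0, 0, 0, 0]

```text
t: 10.1
eef_pos: [615.5, 87.3, 32.1]
tcp_rot: [-1.319, 1.57, -0.405]
ft_force: [-1.7, -1.7, 6.2]
opening: 0.004
```

Call:
apply_moves:
  increments:
    - [1, -5, 0, 0, 0]
    - [1, 0, -8, 0, 0]
    - [1, 0, -8, 0, 0]
    - [1, 3, 0, 0, 0]
    - [1, 2, 0, 0, 0]
    - [1, 0, 0, 0, 0]
    - [1, 0, 0, 0, 0]

```text
t: 10.8
eef_pos: [628.5, 77.1, 32.1]
tcp_rot: [-1.381, 1.57, -0.467]
ft_force: [0.3, -3.0, 6.7]
opening: 0.008
```

Call:
apply_moves:
  increments:
    - [1, 0, 4, 0, 0]
    - [1, 0, 4, 0, 0]
    - [1, 0, 4, 0, 0]
    - [1, 0, 4, 0, 0]
    - [1, 0, 0, 0, 0]

```text
t: 11.3
eef_pos: [615.4, 87.2, 32.1]
tcp_rot: [-1.341, 1.57, -0.427]
ft_force: [-1.2, -1.0, 6.4]
opening: 0.007
```

Call:
apply_moves:
  increments:
    - [1, -5, 0, 0, 0]
    - [1, 0, -8, 0, 0]
    - [1, 0, -8, 0, 0]
    - [1, 3, 0, 0, 0]
    - [1, 2, 0, 0, 0]
    - [1, 0, 0, 0, 0]
    - [1, 0, 0, 0, 0]

```text
t: 12.0
eef_pos: [628.5, 77.1, 32.1]
tcp_rot: [-1.405, 1.57, -0.491]
ft_force: [-0.1, -3.3, 5.8]
opening: 0.004
```

Call:
apply_moves:
  increments:
    - [1, 0, 4, 0, 0]
    - [1, 0, 4, 0, 0]
    - [1, 0, 4, 0, 0]
    - [1, 0, 4, 0, 0]
    - [1, 0, 0, 0, 0]

```text
t: 12.5
eef_pos: [615.4, 87.1, 32.1]
tcp_rot: [-1.737, 1.57, -0.823]
ft_force: [-2.0, -2.4, 6.3]
opening: 0.002
```

Call:
apply_moves:
  increments:
    - [1, -5, 0, 0, 0]
    - [1, 0, -8, 0, 0]
    - [1, 0, -8, 0, 0]
    - [1, 3, 0, 0, 0]
    - [1, 2.5, 0, 0, 0]
    - [1, 0, 0, 0, 0]
    - [1, 0, 0, 0, 0]
    - [1, 0, 4, 0, 0]
    - [1, 0, 4, 0, 0]

```text
t: 13.4
eef_pos: [622.7, 81.6, 32.0]
tcp_rot: [-1.251, 1.568, -0.337]
ft_force: [0.6, -6.9, 9.8]
opening: 0.002
```

Call:
apply_moves:
  increments:
    - [1, 0, 4, 0, 0]
    - [1, 0, 4, 0, 0]
    - [1, 0, 0, 0, 0]
    - [1, -5, 0, 0, 0]
    - [1, 0, -8, 0, 0]
    - [1, 0, -8, 0, 0]
    - [1, 3, 0, 0, 0]
    - [1, 2, 0, 0, 0]
    - [1, 0, 0, 0, 0]
    - [1, 0, 0, 0, 0]

```text
t: 14.4
eef_pos: [628.8, 77.0, 32.0]
tcp_rot: [-1.243, 1.569, -0.329]
ft_force: [-1.2, -4.1, 9.8]
opening: 0.003
```

Call:
apply_moves:
  increments:
    - [1, 0, 4, 0, 0]
    - [1, 0, 4, 0, 0]
    - [1, 0, 4, 0, 0]

```text
t: 14.7
eef_pos: [620.2, 84.4, 32.1]
tcp_rot: [-1.018, 1.566, -0.104]
ft_force: [3.6, -3.8, 6.0]
opening: 0.003
```

Call:
apply_moves:
  increments:
    - [1, 0, 4, 0, 0]
    - [1, 0, 0, 0, 0]
    - [1, -20, 0, 0, 0]
    - [1, -40, 0, 0, 0]
    - [1, -40, -30, 0, 0]
    - [1, -40, -40, 0, 0]
    - [1, 0, -40, 0, 0]
    - [1, 0, -40, 0, 0]
    - [1, 0, 0, 0, 0]

```text
t: 15.6
eef_pos: [732.8, -4.7, 165.6]
tcp_rot: [-1.666, 1.57, -0.754]
ft_force: [0.0, 0.6, -0.1]
opening: 0.006
```

Run:
```python
from h import *
go(None)
a=cam('scene');b=cam('top')
cr=lambda c,x0,y0,x1,y1:cv2.resize(c['pixels'][y0:y1,x0:x1,::-1],None,fx=10,fy=10,interpolation=cv2.INTER_CUBIC)
cv2.imwrite('pics/c3.png',np.hstack([cr(b,193,150,233,200),cr(a,240,200,280,250)]))
```

```text
t 15.6 p [732.8  -4.7 165.6] F [ 0.   0.6 -0.1] x [ 0.001 -0.001 -1.   ] y [-0.79   0.613 -0.001] z az 52.2 q6 -1.01 open 0.006
```

View pics/c3.png

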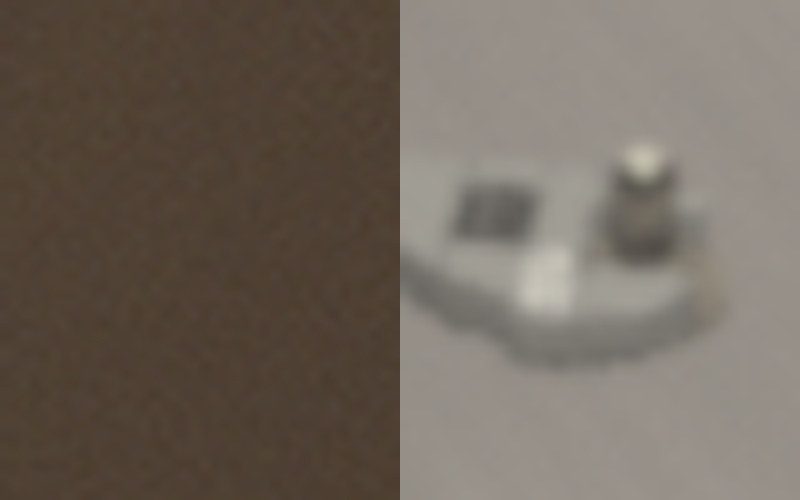

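```bash
python3 -c "
from h import *
go([600,-240,165])"
```

```text
t 15.7 p [730.3  -2.  165.3] F [-0.6 -0.4 -0.3] x [-0.002  0.    -1.   ] y [-0.791  0.612  0.002] z az 52.3 q6 -1.01 open 0.004
shift now-frame [   0.5  -42.5 -268. ]
```

Call:
apply_moves:
  increments:
    - [0.4, 0, -5, -33.5, 0]
    - [0.4, 0, -5, -33.5, 0]
    - [0.4, 0, -5, -33.5, 0]
    - [0.4, 0, -5, -33.5, 0]
    - [0.4, 0, -5, -33.5, 0]
    - [0.4, 0, -5, -33.5, 0]
    - [0.4, 0, -5, -33.5, 0]
    - [0.4, 0, -5, -33.5, 0]
    - [0.4, 0, 0, 0, 0]

```text
t: 16.6
eef_pos: [596.5, -240.0, 166.6]
tcp_rot: [2.278, 1.57, -3.094]
ft_force: [0.3, 0.5, 0.6]
opening: 0.597
```

Run:
```python
from h import *
go(None)
b=cam('top')
cr=lambda c,x0,y0,x1,y1:cv2.resize(c['pixels'][y0:y1,x0:x1,::-1],None,fx=8,fy=8,interpolation=cv2.INTER_CUBIC)
old=cv2.imread('pics/t0.png')[:,:,::-1]
cv2.imwrite('pics/c4.png',np.hstack([cr({'pixels':old},193,150,243,200),cr(b,193,150,243,200)]))
m=(b['pixels'][110:170,230:300].max(2)<55).astype(np.uint8)
n,l,s,ce=cv2.connectedComponentsWithStats(m)
i=1+np.argmax(s[1:,4]);ys,xs=np.where(l==i)
P=np.array([ray(b,x+230,y+110,14)[:2] for x,y in zip(xs,ys)],np.float32)
d=np.linalg.svd(P-P.mean(0),full_matrices=0)[2][0];print(s[i],P.mean(0),np.degrees(np.arctan2(d[1],d[0])))
```

```text
t 16.6 p [ 596.5 -240.   166.6] F [0.3 0.5 0.6] x [-0.001 -0.    -1.   ] y [-0.79   0.613  0.001] z az 52.2 q6 -1.4 open 0.597
[  9  13  42  36 405] [702.17645 -19.55971] 127.28039
```

View pics/c4.png

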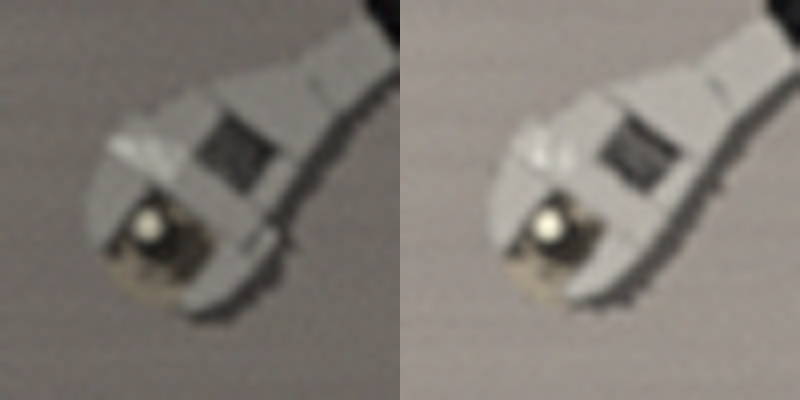

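```bash
python3 -c "
from h import *
go([628.5,77.1,40])"
```

```text
t 16.65 p [ 597.4 -238.5  166.7] F [ 0.8 -0.6  0.6] x [-0.001  0.    -1.   ] y [-0.791  0.612  0.001] z az 52.3 q6 -1.39 open 0.593
shift now-frame [126.8 168.5 268.6]
```

Call:
apply_moves:
  increments:
    - [1, 0, 21, 33.5, 0]
    - [1, 0, 21, 33.5, 0]
    - [1, 0, 21, 33.5, 0]
    - [1, 0, 21, 33.5, 0]
    - [1, 0, 21, 33.5, 0]
    - [1, 0, 21, 33.5, 0]
    - [1, 0, 21, 33.5, 0]
    - [1, 0, 21, 33.5, 0]
    - [1, 0, 0, 0, 0]

```text
t: 17.55
eef_pos: [628.5, 82.6, 166.6]
tcp_rot: [0.943, 1.57, 1.863]
ft_force: [-0.7, 0.3, -0.4]
opening: 0.0
```

Call:
apply_moves:
  increments:
    - [1, 40, 0, 0, 0]
    - [1, 40, 0, 0, 0]
    - [1, 30, 0, 0, 0]
    - [1, 15, 0, 0, 0]
    - [1, 0, 0, 0, 0]
    - [1, 0, 0, 0, 0]

```text
t: 18.15
eef_pos: [629.6, 76.9, 42.7]
tcp_rot: [-0.969, 1.57, -0.054]
ft_force: [0.1, 0.6, -1.1]
opening: 0.004
```

```bash
python3 -c "
from h import *
go([628.5,77.1,32])"
```

```text
t 18.15 p [629.6  76.9  42.7] F [ 0.1  0.6 -1.1] x [ 0.001 -0.    -1.   ] y [-0.792  0.61  -0.001] z az 52.4 q6 -0.9 open 0.004
shift now-frame [10.7  1.  -0.6]
```

Call:
apply_moves:
  increments:
    - [1, 5, 1, 0, 0]
    - [1, 4, 0, 0, 0]
    - [1, 1.2, 0, 0, 0]
    - [1, 0, 0, 0, 0]
    - [1, 0, 0, 0, 0]

```text
t: 18.65
eef_pos: [628.8, 77.2, 32.1]
tcp_rot: [-1.018, 1.57, -0.104]
ft_force: [0.2, -0.3, 4.4]
opening: 0.001
```

Call:
apply_moves:
  increments:
    - [1, 0.4, 0, 0, 0]
    - [1, 0, 2, 0, 0]
    - [1, 0, 2, 0, 0]
    - [1, 0, 2, 0, 0]
    - [1, 0, 2, 0, 0]

```text
t: 19.15
eef_pos: [623.7, 81.8, 32.2]
tcp_rot: [-1.0, 1.567, -0.086]
ft_force: [3.7, -3.1, 6.2]
opening: 0.006
```

Call:
apply_moves:
  increments:
    - [1, 0, 2, 0, 0]
    - [1, 0, 2, 0, 0]

```text
t: 19.35
eef_pos: [620.5, 84.2, 32.1]
tcp_rot: [-0.99, 1.567, -0.076]
ft_force: [3.5, -2.6, 5.7]
opening: 0.003
```

Call:
apply_moves:
  increments:
    - [1, 0, 2, 0, 0]
    - [1, 0, 2, 0, 0]

```text
t: 19.55
eef_pos: [617.3, 86.7, 32.1]
tcp_rot: [-0.987, 1.567, -0.073]
ft_force: [3.0, -2.0, 5.5]
opening: 0.006
```

Call:
apply_moves:
  increments:
    - [1, -15, 0, 0, 0]
    - [1, -40, 0, 0, 0]
    - [1, 0, 0, 0, 7.5]
    - [1, 0, 0, 0, 7.6]
    - [0.4, 0, 0, 0, 0]
    - [0.4, 0, 0, 0, 0]
    - [0.4, 0, 0, 0, 0]

```text
t: 20.25
eef_pos: [615.6, 87.0, 86.1]
tcp_rot: [2.703, 1.57, -2.927]
ft_force: [0.1, -0.0, 0.4]
opening: 0.202
```

```bash
python3 -c "
from h import *
go([700.7,-20,50],37.3)"
```

```text
t 20.25 p [615.6  87.   86.1] F [ 0.1 -0.   0.4] x [-0. -0. -1.] y [-0.608  0.794  0.   ] z az 37.4 q6 -0.62 open 0.202
shift now-frame [  36.1 -136.7    2.5]
turn deg 0.1 (check az 37.3 )
shift after turn [  36.1 -136.7    2.8]
```

Call:
apply_moves:
  increments:
    - [0.35, 0, -35, 0.7, 0]
    - [0.35, 0, -35, 0.7, 0]
    - [0.35, 0, -35, 0.7, 0]
    - [0.35, 0, -31.7, 0.6, 0]
    - [0.35, 20, 0, 0, 0]
    - [0.35, 16, 0, 0, 0]
    - [0.35, 0, 0, 0, 0]
    - [0.35, 0, 0, 0, 0]

```text
t: 21.05
eef_pos: [700.3, -19.5, 49.8]
tcp_rot: [2.411, 1.57, 3.063]
ft_force: [0.2, -0.1, -0.0]
opening: 0.648
```

Run:
```python
from h import *
go([700.7,-20,14],37.3)
a=cam('scene')
x0,y0,x1,y1=175,150,285,230
cv2.imwrite('pics/s5.png',cv2.resize(a['pixels'][y0:y1,x0:x1,::-1],None,fx=7,fy=7,interpolation=cv2.INTER_CUBIC))
```

```text
t 21.05 p [700.3 -19.5  49.8] F [ 0.2 -0.1 -0. ] x [-0.001  0.    -1.   ] y [-0.607  0.795  0.001] z az 37.3 q6 -0.77 open 0.648
shift now-frame [35.8 -0.7  0.1]
turn deg 0.0 (check az 37.3 )
shift after turn [35.8 -0.7  0.1]
```

View pics/s5.png

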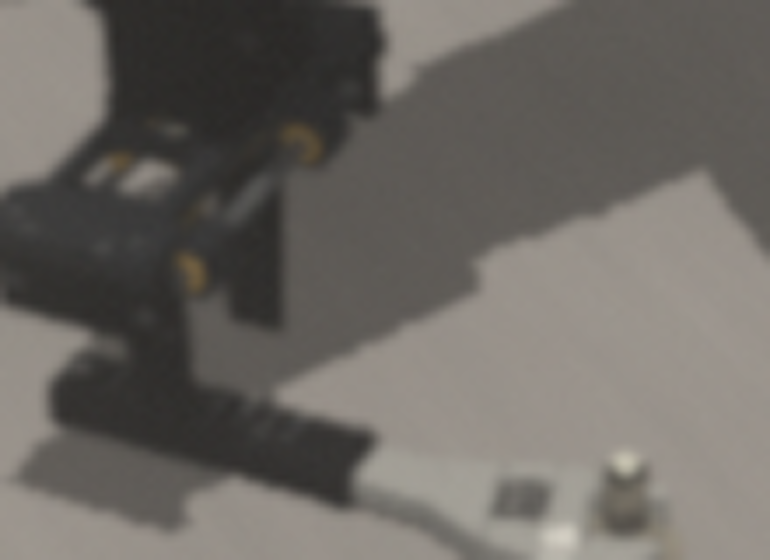

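Call:
apply_moves:
  increments:
    - [0.35, 12, 0, 0, 0]
    - [0.35, 12, 0, 0, 0]
    - [0.35, 8, 0, 0, 0]
    - [0.35, 3, 0, 0, 0]
    - [0.35, 0, 0, 0, 0]

```text
t: 21.6
eef_pos: [700.4, -20.1, 14.3]
tcp_rot: [2.465, 1.57, 3.115]
ft_force: [-1.1, 0.1, 0.8]
opening: 0.65
```

Call:
apply_moves:
  increments:
    - [0.58, 0, 0, 0, 0]
    - [0.58, 0, 0, 0, 0]
    - [0.58, 0, 0, 0, 0]
    - [0.58, 0, 0, 0, 0]

```text
t: 22.0
eef_pos: [700.8, -20.2, 15.4]
tcp_rot: [-0.981, 1.57, -0.331]
ft_force: [-1.0, 0.6, -0.5]
opening: 0.43
```

Run:
```python
from h import *
go(None)
s=status.state();R=Ro.from_euler('xyz',s['tcp_rot']).as_matrix();p=np.array(s['eef_pos'])
c=np.array([592,109.8]);r=p[:2]-c;print('r',np.linalg.norm(r))
# arc steps of 5 deg cw about c: TCP displacement in tool frame before turning
th=np.radians(-5);M=np.array([[np.cos(th),-np.sin(th)],[np.sin(th),np.cos(th)]])
d=np.r_[M@r-r,0];print('shift/5deg',R.T@d, 'contact needs z',)
print('nut centre in tool frame',R.T@np.r_[c-p[:2],0])
```

```text
t 22.0 p [700.8 -20.2  15.4] F [-1.   0.6 -0.5] x [ 0. -0. -1.] y [-0.605  0.796 -0.   ] z az 37.3 q6 -0.77 open 0.43
r 169.4936437950114
shift/5deg [-3.93217179e-03 -4.29031075e-02 -1.47863550e+01] contact needs z
nut centre in tool frame [-6.97456201e-02  1.69310146e+02 -7.88448083e+00]
```

Call:
apply_moves:
  increments:
    - [0.58, 0, 0, -7.4, 2.5]
    - [0.58, 0, 0, -7.4, 2.5]
    - [0.58, 0, 0, -7.4, 2.5]
    - [0.58, 0, 0, -7.4, 2.5]
    - [0.58, 0, 0, -7.4, 2.5]
    - [0.58, 0, 0, -7.4, 2.5]
    - [0.58, 0, 0, -7.4, 2.5]
    - [0.58, 0, 0, -7.4, 2.5]

```text
t: 22.8
eef_pos: [649.4, -48.6, 15.4]
tcp_rot: [-0.535, 1.569, -0.236]
ft_force: [2.8, -0.4, -1.4]
opening: 0.42
```

Run:
```python
from h import *
go(None)
s=status.state();p=np.array(s['eef_pos'])
c=np.array([592,109.8]);r=p[:2]-c;print('r',np.linalg.norm(r),np.degrees(np.arctan2(r[1],r[0])))
a=cam('scene','s6.png')
x0,y0,x1,y1=175,150,285,230
cv2.imwrite('pics/s6c.png',cv2.resize(a['pixels'][y0:y1,x0:x1,::-1],None,fx=7,fy=7,interpolation=cv2.INTER_CUBIC))
```

```text
t 22.8 p [649.4 -48.6  15.4] F [ 2.8 -0.4 -1.4] x [ 0.002 -0.001 -1.   ] y [-0.295  0.956 -0.001] z az 17.1 q6 -0.48 open 0.42
r 168.51929768135687 -70.07235248421786
```

View pics/s6c.png

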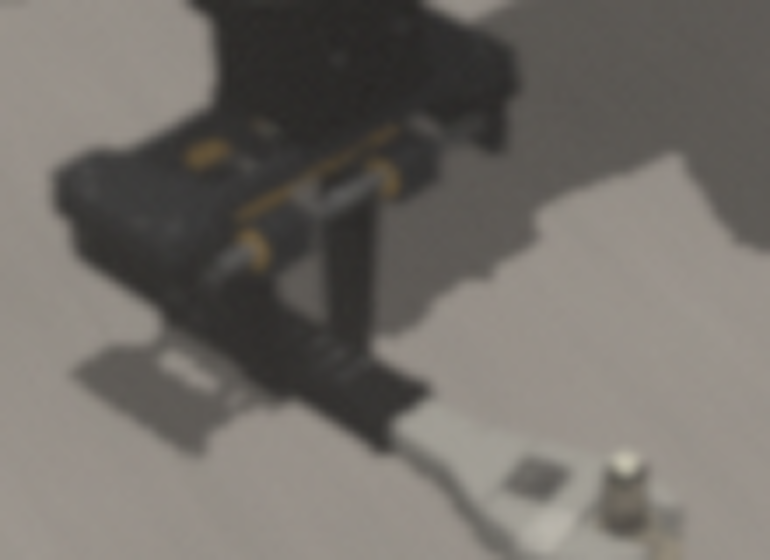

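Call:
apply_moves:
  increments:
    - [0.58, 0, 0, -7.4, 2.5]
    - [0.58, 0, 0, -7.4, 2.5]
    - [0.58, 0, 0, -7.4, 2.5]
    - [0.58, 0, 0, -7.4, 2.5]
    - [0.58, 0, 0, -7.4, 2.5]
    - [0.58, 0, 0, -7.4, 2.5]
    - [0.58, 0, 0, -7.4, 2.5]
    - [0.58, 0, 0, -7.4, 2.5]

```text
t: 23.65
eef_pos: [591.4, -57.4, 15.5]
tcp_rot: [-0.262, 1.568, -0.311]
ft_force: [2.8, -2.4, -1.3]
opening: 0.42
```

Call:
apply_moves:
  increments:
    - [0.58, 0, 0, -7.4, 2.5]
    - [0.58, 0, 0, -7.4, 2.5]
    - [0.58, 0, 0, -7.4, 2.5]
    - [0.58, 0, 0, -7.4, 2.5]
    - [0.58, 0, 0, -7.4, 2.5]
    - [0.58, 0, 0, -7.4, 2.5]
    - [0.58, 0, 0, -7.4, 2.5]
    - [0.58, 0, 0, -7.4, 2.5]
    - [0.58, 0, 0, 0, 0]
    - [0.58, 0, 0, 0, 0]

```text
t: 24.65
eef_pos: [533.2, -45.2, 15.2]
tcp_rot: [-1.435, 1.571, -1.83]
ft_force: [-0.0, -0.7, 0.1]
opening: 0.416
```

Run:
```python
from h import *
go(None)
s=status.state();p=np.array(s['eef_pos'])
c=np.array([592,109.8]);r=p[:2]-c;print('r',np.linalg.norm(r),np.degrees(np.arctan2(r[1],r[0])))
```

```text
t 24.65 p [533.2 -45.2  15.2] F [-0.  -0.7  0.1] x [-0. -0. -1.] y [ 0.385  0.923 -0.   ] z az -22.6 q6 0.19 open 0.416
r 165.80597841783748 -110.78907396628243
```

Call:
apply_moves:
  increments:
    - [0.35, 0, 0, 0, 0]
    - [0.35, 0, 0, 0, 0]
    - [0.35, 0, 0, 0, 0]
    - [0.35, -15, 0, 0, 0]
    - [0.35, -35, 0, 0, 0]
    - [0.35, -45, 0, 0, 0]
    - [0.35, -45, 0, 0, 0]

```text
t: 25.35
eef_pos: [532.5, -45.1, 156.4]
tcp_rot: [-2.899, 1.57, 2.988]
ft_force: [0.6, -0.2, 0.1]
opening: 0.651
```

Call:
apply_moves:
  increments:
    - [0.35, 0, -30, 0, 0]
    - [0.35, 0, -40, 0, 0]
    - [0.35, 0, -40, 12, 0]
    - [0.35, 0, -40, 12, 0]
    - [0.35, 0, -40, 12, 0]
    - [0.35, 0, -40, 12, 0]
    - [0.35, 0, -30, 12, 0]
    - [0.35, 0, 0, 0, 0]

```text
t: 26.15
eef_pos: [487.4, -311.7, 154.8]
tcp_rot: [-0.644, 1.57, -1.044]
ft_force: [-0.8, -0.1, -0.2]
opening: 0.649
```

Run:
```python
from h import *
go(None)
b=cam('top','t6.png')
x0,y0,x1,y1=185,130,320,230
g=b['pixels'][y0:y1,x0:x1].max(2)
m=(g<55).astype(np.uint8);n,l,s,ce=cv2.connectedComponentsWithStats(m)
for i in range(1,n):
    if s[i,4]>150:
        ys,xs=np.where(l==i)
        P=np.array([ray(b,x+x0,y+y0,14)[:2] for x,y in zip(xs,ys)],np.float32)
        d=np.linalg.svd(P-P.mean(0),full_matrices=0)[2][0];print(s[i],P.mean(0),np.degrees(np.arctan2(d[1],d[0])))
cv2.imwrite('pics/t6c.png',cv2.resize(b['pixels'][130:230,185:320,::-1],None,fx=5.9,fy=5.9,interpolation=cv2.INTER_CUBIC))
```

```text
t 26.15 p [ 487.4 -311.7  154.8] F [-0.8 -0.1 -0.2] x [ 0.    -0.001 -1.   ] y [ 0.389  0.921 -0.001] z az -22.9 q6 -0.28 open 0.649
[ 63  57  49  26 464] [537.5967   -49.891815] 68.106255
```

View pics/t6c.png

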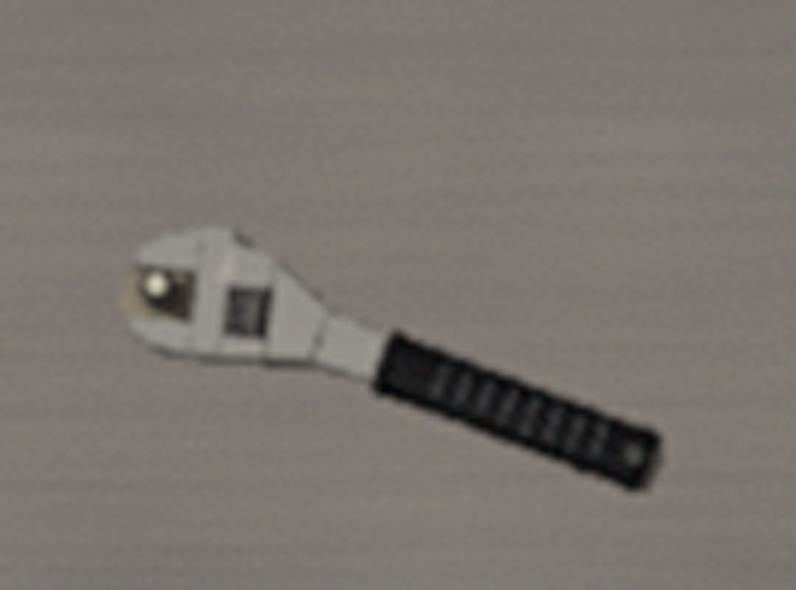

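```bash
python3 -c "
from h import *
go(None); print(env.job_done())"
```

```text
t 26.2 p [ 487.3 -309.7  154.7] F [-0.2  0.   0.9] x [-0.  0. -1.] y [0.389 0.921 0.   ] z az -22.9 q6 -0.28 open 0.65
the job is handed in; nothing more can be done
None
```

I closed the wrench's jaw onto the nut, swung the handle about 60° clockwise, let go of the wrench and handed the job in at 26 s of the 64 s.

- **Jaw:** I rolled the worm with nine strokes of a closed fingertip, mostly pressing with 6 to 13 N. On the last stroke the fingertip slipped at a steady 4 to 5 N, well above the 2.3 N it takes to roll the worm, so I took the jaw to be snug. The top picture agreed, but it is too coarse to measure the opening to the millimetre. One early press reached 20 N on the worm before I backed it off. I never pressed on the jaw.
- **Swing:** I pushed the handle round with the fingers loosely on both sides of the sleeve. The top camera showed its direction go from 127.3° to 68.1°, a turn of 59.2°, with the head still seated on the nut. I inferred the nut's angle from this and did not measure it directly.
- **End state:** The gripper is open, about 150 mm above the bench and clear of the wrench, with no steady contact force. I did not re-measure the bystanders at the end, but no move came near them.
- **Disagreement:** The two cameras differed by about 5 mm on the nut and worm positions. I averaged them; the fingertip met the worm at the expected height and rolled it.

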